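Unguard the shaft and hold the offset lever level above it

ROBOT

A 6-joint arm with a two-finger parallel gripper is mounted at the origin on the work surface. World frame = base frame: x ahead of the robot, y to its left, z up, the work surface at z = 0. Lengths are in mm, angles in rad, forces in N, time in s.
With the tool pointing down it reaches from about 275 to 750 mm from the base axis. Payload 10.2 kg.
Tool frame: the origin (TCP) lies midway between the tips of the shut fingers; the grasp point (between the pads) lies 19 mm behind it (ctrl.tcp_to_grasp is the z of the grasp point in the tool frame, in mm); z points along the fingers, y is the direction in which the jaws open and shut (so a half turn about z gives the same grasp; the last joint's range is limited). The gripper opens to 85 mm and grips with 20 to 120 N. Pads are 22 mm wide; open, the fingers measure 114 mm over their backs; the gripper's body (76 mm by 85 mm) begins 54 mm behind the grasp point. The pads swing forward as they close: fully open they stand 13 mm farther back than shut.
Start: joints at [-1.47, 0.313, 1.498, -0, 1.331, -0.223], TCP at [167.027, -497.728, 231.294] pointing down, gripper open.
Joint ranges: [-2.94, 2.94], [-0.97, 2.17], [0.19, 2.56], [-1.23, 4.37], [0.02, 3.11], [-2.88, 2.88]. Speed limits (rad/s): [2.39, 2.39, 3.01, 3.14, 3.14, 3.14].

INTERFACE

Orientations are given as a unit quaternion [w, x, y, z].
In Python, from rig import sensors, capture, order, ctrl gives the robot as it stands. The module is installed in compiled form; this text tells all that it offers.
- The arm moves only by the tool play_rows, never from a script. Its argument "deltas" is a list of rows, each a list of 7 numbers: the shift along the world's x, y, z in units of 40 mm (1.0 is 40 mm), then the turn, a rotation vector about the world's x, y, z in units of 6 degrees (1.0 is 6 degrees), then the opening, from -1 (shut) to 1 (fully open). A call has 1 to 8 rows; each row shifts and turns the commanded pose from where the row before left it; what a row does not reach is not made up. A row lasts 1/12 s, in which the tool goes at most 41.7 mm and 7.16 degrees, less where a joint would pass 70% of its speed; a pose out of reach is approached as far as the arm can. A call is refused whole if a number of a shift passes 1 or a number of a turn 1, either way. A call with a gripper value outside its range is refused whole. The fingers move at their own pace and stop on an object; "squeeze" is the grip in N (left out, the last holds). Time passes only in rows, so rows that do not move let the fingers close. It gives the time, the measured TCP pose, the force and the opening at its end, in the units of the state.
- sensors.sense(): the state, without advancing time (a new reading comes with each control period).
- capture(name): name is "scene" or "top"; returns a dict with "pixels" (384x512x3 uint8, red, green, blue), "z_map" (384x512 float32, mm along the optical axis (not along the pixel's ray), 0 where there is no reading), "fx", "fy", "cx", "cy" (pixels), "eye" and "rotation" of the camera in the world. Camera axes: x right, y down, z forward; pixel columns grow to the right and rows downward; lengths in mm; the calibration is good to about 2 mm. A picture is of the moment at which its call begins.
- order.finish_job(): hands the job in, once; it reports no verdict.
The state is a dict: "time_s": time; "joints": joint angles; "dq": joint speeds; "tau": joint torques, N m; "eef_pos": TCP position; "ee_rot": TCP orientation; "force": force on the tool from outside, world axes, zero at the start; "wrist_torque": the same for the moment, N m; "grip_width": opening from 0.0 (shut) to 1.0 (fully open).
Only numpy, scipy, OpenCV 4.12 (cv2) and the standard library are available. Lean on these libraries where they do the work, as an engineer would, in place of code of your own. Each camera call takes 0.05 s, during which the arm holds its last target. There are 200 camera calls.

TASK

Take the U-shaped guard off the shaft and drape it over the bar of the stand, astride the bar and away from its ends, and let go of it. Then pick up the long offset lever by its balance point, not by its middle, and bring it over the shaft so that the hub's hole is straight above the shaft's end, about three centimetres clear of it; finish while holding it there, level and still, with nothing else carrying it. Leave the other things on the bench where they are.

Things in the scene. Friction and masses are not known exactly. Their poses are not given: they have to be found in the camera images.
- guard: Shaft guard: loose bare-aluminium inverted U, 38 wide (x) x 56 long (y) x 64 high, 0.1 to 0.2 kg: two legs 60 high and 4 thick, 30 clear between them, joined by a flat 4 thick crown. Origin: midway between the feet, at foot level; z up. At first it stands on the fixture plate (feet 14 above the bench) astride the shaft. It can be gripped from above across its 38 width, fingers outside the legs.
- guard_crown (a point): Centre of the underside of the guard's crown, 60 above its origin. This is what rests on the bar when it is draped. Axes as the guard's.
- fixture: Fixture, fixed to the bench: dark steel plate 130 (x) x 110 (y) x 14 thick with a bright vertical shaft of 18 diameter in its middle, which ends 64 above the bench. Origin: plate centre, bench level. Its position and yaw vary.
- shaft_top (a point): Centre of the upper end of the fixture's shaft, 64 above the bench; z up.
- rail: Hanging stand, fixed: grey foot plate 90 (x) x 230 (y) x 10, two posts at y = +-100 and a round horizontal steel bar of 16 diameter along its own y, 216 long, its axis 150 above the bench (top 158) over the middle of the plate. Origin: foot plate centre at bench level; z up. It stands left or right of the fixture.
- lever: Offset lever: loose dark casting, 0.45 to 0.70 kg, 262 long. Hub (60 diameter, 34 high, hole 24) and small boss (24 diameter, 34 high), centres 220 apart, joined by an arm 18 wide, 16 to 30 above the underside. Origin: balance point, 62 from hub centre towards the boss, at underside level; grip within 20 of it. x: hub to boss, z up. Lies flat on the bench, across the fixture from the stand.
- lever_hub (a point): Centre of the hub's hole at the lever's underside, at x = -62 in the lever's frame.
- link: Bystander: loose straight link, dark cast metal, 154 long, two equal bosses of 34 diameter, 20 high; not the lever. Origin at the centre of its underside.
- wrench: Bystander: steel wrench 170 long, lying beyond the fixture, to the right. Origin at its underside.
- screwdriver: Bystander: screwdriver 190 long, lying at the far edge. Origin at its underside.
- bottle_a: Bystander: small red bottle, 32 diameter, 75 high. Origin at the centre of its underside.
- bottle_b: Bystander: second small red bottle of the same size. Origin at the centre of its underside.
- bearing: Bystander: steel bearing ring, 52 outer diameter, 16 high. Origin at the centre of its underside.
Mind the look-alikes: they are no part of the job. There is more than one size of the guard; the job needs the largest.

How it is judged (in metres and radians):
On the way, in this order (a step that is already met when the one before it is completed fails the run):
1. the guard hangs astride the bar, let go of, while the lever still lies on the bench (x of guard_crown in the frame of rail between -0.02 and 0.02 m and y of guard_crown in the frame of rail between -0.075 and 0.075 m and z of guard_crown in the frame of rail between 0.146 and 0.172 m and angle between guard's own z axis and vertical below 0.5 rad and contact force between guard and rail above 0.3 N and contact force between guard and the fingers below 0.1 N and linear speed of guard below 0.05 m/s and height (world z) of lever below 0.01 m), for 0.3 s.
2. the lever is lifted off the bench by its balance point (height (world z) of lever above 0.03 m and x of the grasp point in the frame of lever between -0.022 and 0.022 m and contact force between lever and the fingers above 1 N), for 0.2 s.
At the end, for the whole second after the job is handed in: Guard hangs still astride the bar, let go of, crown within 20 mm of the bar and 75 mm of its middle; lever gripped within 22 mm of its balance point, level within 0.1 rad, still, hole within 10 mm of the shaft axis, 12 to 55 mm above its end, touching nothing else (x of guard_crown in the frame of rail between -0.02 and 0.02 m and y of guard_crown in the frame of rail between -0.075 and 0.075 m and z of guard_crown in the frame of rail between 0.146 and 0.172 m and angle between guard's own z axis and vertical below 0.5 rad and contact force between guard and rail above 0.3 N and contact force between guard and the fingers below 0.1 N and linear speed of guard below 0.05 m/s and x of the grasp point in the frame of lever between -0.022 and 0.022 m and contact force between lever and the fingers above 1 N and angle between lever's own z axis and vertical below 0.1 rad and horizontal distance between lever_hub and shaft_top below 0.01 m and z of lever_hub in the frame of shaft_top between 0.012 and 0.055 m and linear speed of lever below 0.03 m/s and angular speed of lever below 0.15 rad/s and contact force between lever and fixture below 0.1 N and contact force between lever and rail below 0.1 N and contact force between lever and guard below 0.1 N); the arm keeps its last pose, push and grip.
It fails at once if a bystander is moved more than 30 mm (distance of any of link, wrench, screwdriver, bottle_a, bottle_b, bearing from where it was at the start of the episode above 0.03 m).
It also fails if it takes over 58 s, if anything falls off the work surface, if the arm or the gripper's body presses on something with over 40 N, if the wrist force passes 120 N, or if a joint passes its speed limit or range.

## Working session

There is one attempt and no reset: what is moved stays moved. The work goes in short steps, Python scripts to look and compute and a tool call to move; the robot and the scene stay as the last step left them, time stands still between calls to the robot, and variables do not carry over. Pictures are saved under pics/ and viewed, about 8 in all and at most 12, crops included, and the job is handed in when it is done.

Besides the shell and the picture viewer there is one more tool, called after "Emit:" in YAML: its name, and indented under it one key for each argument. play_rows: Moves the arm, as the interface text tells. Its arguments: {"type":"object","properties":{"deltas":{"type":"array","items":{"type":"array","items":{"type":"number"}}},"squeeze":{"type":"number"}},"required":["deltas"]}

```bash
mkdir -p pics
cat > h.py <<'E'
import numpy as np, cv2
from rig import sensors, capture, order, ctrl
def cap(n):
    c=capture(n); 
    v,u=np.mgrid[0:384,0:512]; z=c["z_map"]
    P=np.stack([(u-c["cx"])/c["fx"]*z,(v-c["cy"])/c["fy"]*z,z],-1)
    c["P"]=P@np.array(c["rotation"]).T+np.array(c["eye"]); c["P"][z==0]=np.nan
    return c
def save(c,f,crop=None,s=1.5):
    im=c["pixels"][:,:,::-1]
    if crop: a,b,d,e=crop; im=im[b:e,a:d]
    cv2.imwrite("pics/"+f,cv2.resize(im,None,fx=s,fy=s,interpolation=cv2.INTER_CUBIC))
E
python3 - <<'E'
from h import *
for n in("scene","top"):
    c=cap(n); save(c,n+"0.png"); np.savez(n+"0.npz",P=c["P"],px=c["pixels"]); print(n,c["eye"],np.array(c["rotation"]).round(3).tolist(),c["fx"])
s=sensors.sense(); print(s["eef_pos"],s["ee_rot"],s["grip_width"],s["time_s"],ctrl.tcp_to_grasp)
E
```

```text
Traceback (most recent call last):
  File "h.py", line 7, in cap
    c["P"]=P@np.array(c["rotation"]).T+np.array(c["eye"]); c["P"][z==0]=np.nan
           ~^~~~~~~~~~~~~~~~~~~~~~~~~~
ValueError: matmul: Input operand 1 has a mismatch in its core dimension 0, with gufunc signature (n?,k),(k,m?)->(n?,m?) (size 4 is different from 3)
```

Rotation is a quaternion [w,x,y,z].

```bash
sed -i 's/^import numpy.*/&\nfrom scipy.spatial.transform import Rotation as R/; s/P@np.array(c\["rotation"\]).T/P@R.from_quat(np.roll(c["rotation"],-1)).as_matrix().T/' h.py
python3 - <<'E'
from h import *
for n in("scene","top"):
    c=cap(n); save(c,n+"0.png"); np.savez(n+"0.npz",P=c["P"],px=c["pixels"]); print(n,c["eye"],c["rotation"],c["fx"],np.nanmedian(c["P"][...,2]))
s=sensors.sense(); print(s["eef_pos"],s["ee_rot"],s["grip_width"],s["time_s"],ctrl.tcp_to_grasp)
E
```

```text
scene [1147.60847248  -55.83041929  895.08955547] [-0.2144705   0.71223517  0.6392314  -0.19520934] 388.06458989111064 0.28440920461451924
top [ 466.46476443   27.91878177 1263.06242697] [-0.03307832  0.71120655 -0.7010594   0.04008479] 376.39060662784334 -0.9123491628229203
[ 167.01179174 -497.52625608  230.88001271] [-4.83365235e-04  9.86923485e-01  1.61188707e-01  3.21518959e-05] 1.0009673067924778 0.15 -18.700000000000003
```

View pics/scene0.png

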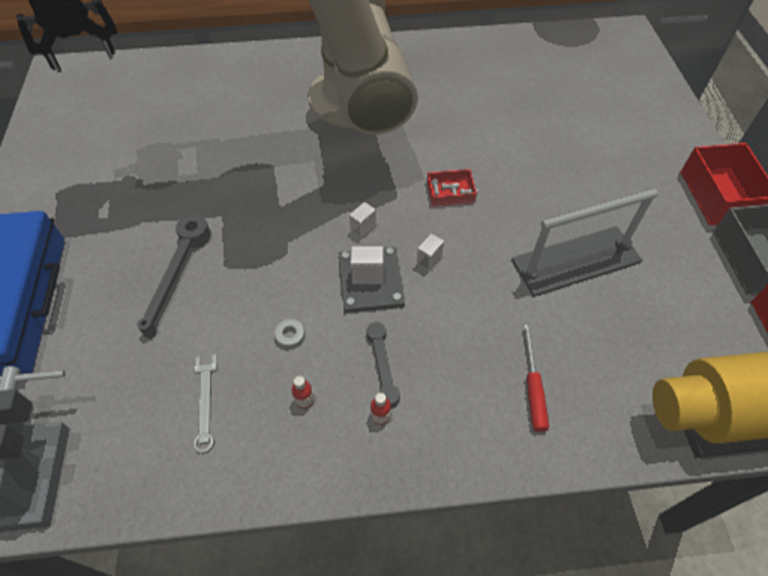

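View pics/top0.png

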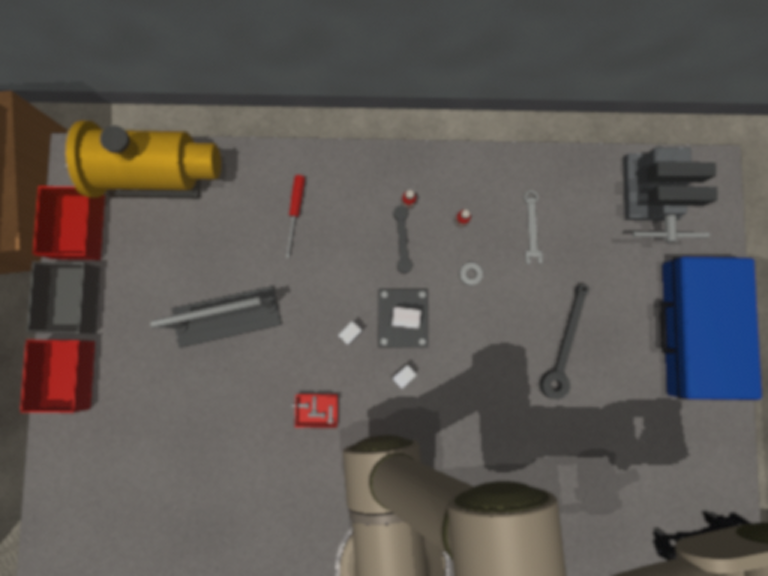

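The scene view, and the top view in 1.5x viewer pixels, show these candidates for the guard:
- The block astride the shaft on the plate, top (405,318).
- A small loose one at top (350,332).
- A small loose one at top (404,377).

The lever could only be the dark one with a big hub at (555,383) and a boss at (582,288). The link at (403,240) has equal ends. The stand's bar is at (150–285, 323–292). I choose the block on the plate and the casting with the big hub. Next I measure both.

Run:
```python
from h import *
D={n:np.load(n+"0.npz") for n in("scene","top")}
def sel(n,u0,v0,u1,v1,zl,zh):
    s=1.5; P=D[n]["P"][int(v0/s):int(v1/s),int(u0/s):int(u1/s)].reshape(-1,3)
    return P[(P[:,2]>zl)&(P[:,2]<zh)]
def rect(t,P):
    r=cv2.minAreaRect(P[:,:2].astype(np.float32)); print(t,len(P),"c",np.round(r[0],1),"size",np.round(r[1],1),"ang",round(r[2],1),"zmed",np.median(P[:,2]).round(1))
rect("guard top",sel("top",370,280,440,355,68,90)); rect("guard scene top",sel("scene",330,230,410,300,74,90))
rect("plate top",sel("top",365,275,440,360,9,20)); rect("plate scene",sel("scene",325,235,415,315,9,20))
rect("small1",sel("top",330,310,366,350,10,90)); rect("small2",sel("top",385,360,425,395,10,90))
for n,b in(("top",(130,270,300,350)),("scene",(500,180,670,300))):
    P=sel(n,*b,146,170); m=P.mean(0); w,V=np.linalg.eigh(np.cov(P[:,:2].T)); d=V[:,1]; t=(P[:,:2]-m[:2])@d
    print("bar",n,len(P),(m[:2]+d*(t.min()+t.max())/2).round(1),"len",np.ptp(t).round(1),"dir",np.degrees(np.arctan2(d[1],d[0])).round(1),P[:,2].max().round(1))
    rect("foot "+n,sel(n,*b,6,14))
for n,b,c in(("top",(535,275,600,405),None),("scene",(130,205,215,345),None)):
    P=sel(n,*b,9,45); rect("lever "+n,P); Q=P[P[:,2]>32]
    lab=Q[:,0]<(Q[:,0].min()+Q[:,0].max())/2
    rect(" hub",Q[lab]); rect(" boss",Q[~lab])
for n,b in(("top",(385,185,420,280)),):rect("link",sel(n,*b,9,30))
```

```text
guard top 216 c [531.6 -20.9] size [55.8 37.9] ang 83.7 zmed 77.2
guard scene top 263 c [531.6 -19.2] size [55.9 39.4] ang 84.4 zmed 78.1
plate top 1004 c [534.6 -17.6] size [130.  107.1] ang 0.8 zmed 13.6
plate scene 1054 c [532.5 -14.6] size [134.4 109.7] ang 0.5 zmed 14.2
small1 128 c [499.4  98.9] size [29.6 41. ] ang 46.4 zmed 49.1
small2 130 c [407.4 -19.2] size [29.  41.9] ang 43.0 zmed 48.4
bar top 397 [532.1 375.4] len 214.7 dir 103.5 163.2
foot top 1325 c [541.8 403.5] size [373.  168.6] ang 89.2 zmed 9.8
bar scene 496 [534.6 378.1] len 217.9 dir 103.4 160.8
foot scene 1887 c [475.5 397.1] size [268.  282.5] ang 82.3 zmed 10.2
lever top 679 c [ 489.3 -369.9] size [ 94.4 251.8] ang 87.3 zmed 30.1
 hub 173 c [ 420.9 -365.3] size [ 56.5 125.1] ang 58.2 zmed 34.2
 boss 52 c [ 551.4 -397.6] size [ 17.2 128.2] ang 73.3 zmed 33.4
lever scene 933 c [ 490.9 -367.6] size [ 59.1 259.9] ang 77.5 zmed 30.2
 hub 226 c [ 424.5 -347.9] size [ 57.8 123.9] ang 87.9 zmed 34.7
 boss 83 c [ 552.2 -397.2] size [ 23.1 126.9] ang 74.7 zmed 33.7
link 312 c [715.1 -13.4] size [ 45.6 159.5] ang 86.8 zmed 18.1
```

Run:
```python
import cv2
a=cv2.imread("pics/scene0.png")[180:340,110:500]
cv2.imwrite("pics/crop0.png",cv2.resize(a,None,fx=2,fy=2))
```

```text
(no output)
```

View pics/crop0.png

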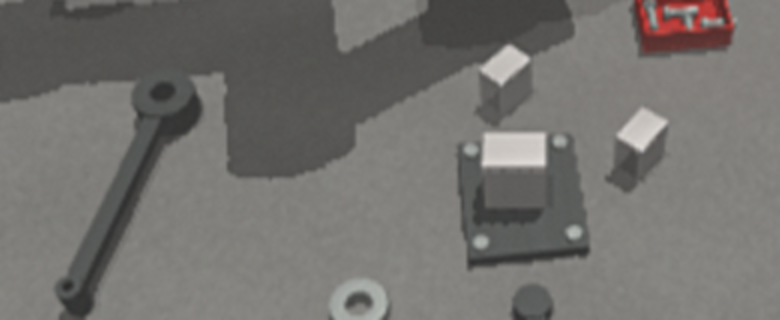

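The crop confirms it: the guard on the plate is 56×38 with its top at 78. The two small ones are about 41×29 with tops at 49. The lever, with its big hub, is on the left. I move above the guard with the jaws across its 38 mm width.

Emit:
play_rows:
  deltas:
    - [0.57,0.746,0,0,0,0.68,1]
    - [0.57,0.746,0,0,0,0.68,1]
    - [0.57,0.746,0,0,0,0.68,1]
    - [0.57,0.746,0,0,0,0.68,1]
    - [0.57,0.746,0,0,0,0.68,1]
    - [0.57,0.746,0,0,0,0.68,1]
    - [0.57,0.746,0,0,0,0.68,1]
    - [0.57,0.746,0,0,0,0.68,1]

```text
time_s: 0.82
eef_pos: [350.1, -257.3, 231.3]
ee_rot: [0.0, 0.901, 0.433, 0.0]
force: [-0.5, -0.9, -0.1]
grip_width: 1.0
```

Emit:
play_rows:
  deltas:
    - [0.57,0.746,0,0,0,0.68,1]
    - [0.57,0.746,0,0,0,0.68,1]
    - [0.57,0.746,0,0,0,0.68,1]
    - [0.57,0.746,0,0,0,0.68,1]
    - [0.57,0.746,0,0,0,0.68,1]
    - [0.57,0.746,0,0,0,0.68,1]
    - [0.57,0.746,0,0,0,0.68,1]
    - [0.57,0.746,0,0,0,0.68,1]

```text
time_s: 1.48
eef_pos: [532.6, -18.4, 231.1]
ee_rot: [-0.0, 0.743, 0.669, -0.0]
force: [0.4, -1.2, 0.7]
grip_width: 0.999
```

Emit:
play_rows:
  deltas:
    - [0,0,0,0,0,0,1]
    - [0,0,0,0,0,0,1]
    - [0,0,0,0,0,0,1]

```text
time_s: 1.73
eef_pos: [531.5, -20.5, 231.0]
ee_rot: [-0.0, 0.744, 0.668, -0.0]
force: [-0.7, 0.3, -0.4]
grip_width: 0.996
```

Emit:
play_rows:
  deltas:
    - [0,0,-0.8,0,0,0,1]
    - [0,0,-0.9,0,0,0,1]
    - [0,0,-0.9,0,0,0,1]
    - [0,0,-0.8,0,0,0,1]
    - [0,0,-0.7,0,0,0,1]
    - [0,0,-0.4,0,0,0,1]
    - [0,0,-0.2,0,0,0,1]
    - [0,0,0,0,0,0,1]

```text
time_s: 2.4
eef_pos: [530.8, -21.1, 42.2]
ee_rot: [-0.001, 0.745, 0.667, -0.001]
force: [-1.0, -0.9, 1.0]
grip_width: 1.0
```

Emit:
play_rows:
  deltas:
    - [0,0,0,0,0,0,-1]
    - [0,0,0,0,0,0,-1]
    - [0,0,0,0,0,0,-1]
    - [0,0,0,0,0,0,-1]
    - [0,0,0,0,0,0,-1]
    - [0,0,0,0,0,0,-1]
    - [0,0,0,0,0,0,-1]
    - [0,0,0,0,0,0,-1]
  squeeze: 35

```text
time_s: 3.07
eef_pos: [532.3, -20.4, 44.3]
ee_rot: [0.001, 0.744, 0.668, 0.0]
force: [-2.6, -0.9, 5.5]
grip_width: 0.44
```

Emit:
play_rows:
  deltas:
    - [0,0,0,0,0,0,-1]
    - [0,0,0,0,0,0,-1]
    - [0,0,0,0,0,0,-1]
    - [0,0,0,0,0,0,-1]

```text
time_s: 3.4
eef_pos: [532.2, -20.4, 44.3]
ee_rot: [0.001, 0.744, 0.668, 0.0]
force: [-1.4, -0.5, 6.3]
grip_width: 0.441
```

Gripped at a width of about 38. I lift.

Emit:
play_rows:
  deltas:
    - [0,0,0.3,0,0,0,-1]
    - [0,0,0.6,0,0,0,-1]
    - [0,0,0.8,0,0,0,-1]
    - [0,0,0.8,0,0,0,-1]
    - [0,0,0.8,0,0,0,-1]
    - [0,0,0.7,0,0,0,-1]
    - [0,0,0.5,0,0,0,-1]
    - [0,0,0,0,0,0,-1]

```text
time_s: 4.07
eef_pos: [533.2, -20.5, 227.7]
ee_rot: [0.003, 0.744, 0.668, 0.002]
force: [0.1, 0.4, -1.0]
grip_width: 0.44
```

Emit:
play_rows:
  deltas:
    - [0,0.6,0,0,0,0.27,-1]
    - [0,0.8,0,0,0,0.27,-1]
    - [0,0.8,0,0,0,0.27,-1]
    - [0,0.8,0,0,0,0.27,-1]
    - [0,0.8,0,0,0,0.27,-1]
    - [0,0.8,0,0,0,0.27,-1]
    - [0,0.8,0,0,0,0.27,-1]
    - [0,0.8,0,0,0,0.27,-1]

```text
time_s: 4.73
eef_pos: [531.1, 229.3, 222.1]
ee_rot: [-0.0, 0.663, 0.748, -0.001]
force: [-0.2, -0.4, -1.9]
grip_width: 0.439
```

Emit:
play_rows:
  deltas:
    - [0,0.8,0,0,0,0.27,-1]
    - [0,0.8,0,0,0,0.27,-1]
    - [0,0.8,0,0,0,0.27,-1]
    - [0,0.7,0,0,0,0.27,-1]
    - [0.04,0.6,0,0,0,0,-1]
    - [0,0,0,0,0,0,-1]
    - [0,0,0,0,0,0,-1]
    - [0,0,0,0,0,0,-1]

```text
time_s: 5.4
eef_pos: [533.2, 375.2, 222.3]
ee_rot: [-0.0, 0.621, 0.784, -0.001]
force: [-0.2, -1.1, -1.2]
grip_width: 0.442
```

Run:
```python
from h import *
s=sensors.sense(); print(s["eef_pos"],s["ee_rot"],s["time_s"])
for n in("scene","top"):
    c=cap(n); np.savez(n+"1.npz",P=c["P"],px=c["pixels"]); P=c["P"]
    if n=="scene": save(c,"s1.png")
    m=(abs(P[...,0]-533)<16)&(abs(P[...,1]+16)<16)&(P[...,2]>55)&(P[...,2]<70)
    Q=P[m]; print(n,"shaft",len(Q),cv2.minAreaRect(Q[:,:2].astype(np.float32)) if len(Q) else "", np.median(Q[:,2]))
    m=(abs(P[...,0]-533)<60)&(abs(P[...,1]-377)<70)&(P[...,2]>170)&(P[...,2]<252)
    Q=P[m]; v,u=np.nonzero(m); print("guard zone",len(Q),u.min(),u.max(),v.min(),v.max())
```

```text
[533.23079104 375.1875587  222.29030947] [-2.40011372e-04  6.20702541e-01  7.84045688e-01 -8.11159909e-04] 5.4
scene shaft 36 ((533.9022216796875, -14.462464332580566), (13.466012954711914, 17.376129150390625), 84.38941955566406) 63.08121937177566
guard zone 437 391 423 102 135
top shaft 25 ((534.5822143554688, -15.437158584594727), (12.811822891235352, 16.37045669555664), 89.52680969238281) 63.39303111761092
guard zone 64 128 144 193 214
```

View pics/s1.png

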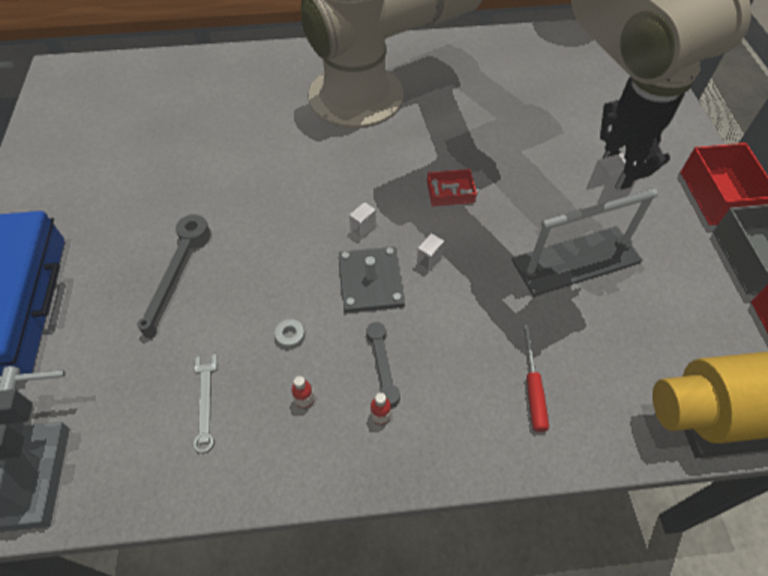

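The view shows the guard held at (610,175), squarely over the bar, and the freed shaft at (370,262). The hand is on the bar line in both position and yaw, so I lower it.

Emit:
play_rows:
  deltas:
    - [0,0.03,-0.4,0,0,0,-1]
    - [0,0,-0.5,0,0,0,-1]
    - [0,0,-0.5,0,0,0,-1]
    - [0,0,-0.4,0,0,0,-1]
    - [0,0,-0.2,0,0,0,-1]
    - [0,0,-0.2,0,0,0,-1]
    - [0,0,-0.07,0,0,0,-1]
    - [0,0,0,0,0,0,-1]

```text
time_s: 6.17
eef_pos: [533.6, 376.7, 132.5]
ee_rot: [-0.0, 0.621, 0.784, -0.0]
force: [-0.3, 0.2, -1.7]
grip_width: 0.441
```

Emit:
play_rows:
  deltas:
    - [0,0,0,0,0,0,-1]
    - [0,0,0,0,0,0,-1]

```text
time_s: 6.33
eef_pos: [533.8, 377.1, 133.5]
ee_rot: [0.0, 0.621, 0.784, 0.001]
force: [0.8, 0.1, -1.2]
grip_width: 0.44
```

Emit:
play_rows:
  deltas:
    - [0,0,-0.05,0,0,0,-1]
    - [0,0,-0.05,0,0,0,-1]
    - [0,0,0,0,0,0,-1]
    - [0,0,0,0,0,0,-1]

```text
time_s: 6.67
eef_pos: [533.4, 376.9, 128.5]
ee_rot: [0.0, 0.621, 0.784, -0.0]
force: [-0.1, 0.1, -1.1]
grip_width: 0.44
```

Run:
```python
from h import *
s=sensors.sense(); print(s["eef_pos"],s["force"],s["time_s"])
c=cap("scene"); save(c,"s2.png",(320,80,480,200),4)
```

```text
[533.42801695 376.91594171 128.48325655] [-0.08423834  0.0526369  -1.07064954] 6.6667
```

View pics/s2.png

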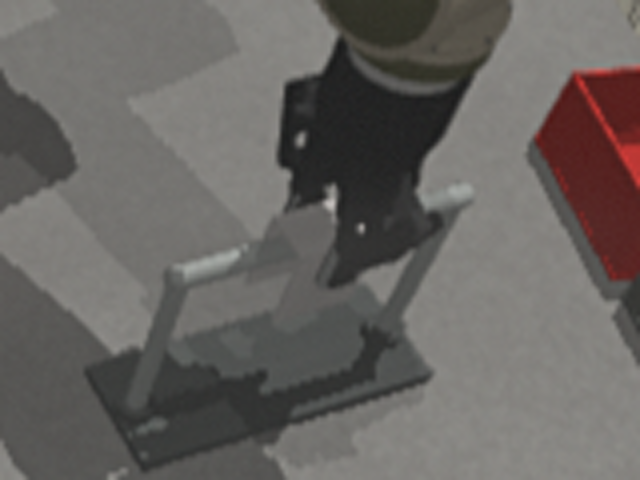

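The guard is astride the bar with its crown at bar level (crop (300,225)). I release it, then retreat upward.

Emit:
play_rows:
  deltas:
    - [0,0,-0.04,0,0,0,-1]
    - [0,0,0,0,0,0,-0.1]
    - [0,0,0,0,0,0,0.1]
    - [0,0,0,0,0,0,0.4]
    - [0,0,0,0,0,0,1]
    - [0,0,0,0,0,0,1]
    - [0,0,0,0,0,0,1]
    - [0,0,0,0,0,0,1]

```text
time_s: 7.38
eef_pos: [533.4, 376.9, 126.8]
ee_rot: [-0.0, 0.621, 0.784, -0.0]
force: [-0.1, 0.4, 0.1]
grip_width: 1.0
```

Emit:
play_rows:
  deltas:
    - [0,0,0,0,0,0,1]
    - [0,0,0,0,0,0,1]
    - [0,0,0.3,0,0,0,1]
    - [0,0,0.6,0,0,0,1]
    - [0,0,0.8,0,0,0,1]
    - [0,0,0.8,0,0,0,1]
    - [0,0,0.6,0,0,0,1]
    - [0,0,0,0,0,0,1]

```text
time_s: 8.05
eef_pos: [534.7, 377.6, 258.0]
ee_rot: [0.002, 0.621, 0.784, 0.005]
force: [0.4, 0.1, 1.5]
grip_width: 0.996
```

Emit:
play_rows:
  deltas:
    - [-0.085,-0.768,0,0,0,-0.804,1]
    - [-0.085,-0.768,0,0,0,-0.804,1]
    - [-0.085,-0.768,0,0,0,-0.804,1]
    - [-0.085,-0.768,0,0,0,-0.804,1]
    - [-0.085,-0.768,0,0,0,-0.804,1]
    - [-0.085,-0.768,0,0,0,-0.804,1]
    - [-0.085,-0.768,0,0,0,-0.804,1]
    - [-0.085,-0.768,0,0,0,-0.804,1]

```text
time_s: 8.72
eef_pos: [505.7, 129.8, 251.3]
ee_rot: [0.0, 0.846, 0.533, 0.0]
force: [-0.2, 0.3, 0.5]
grip_width: 0.997
```

Run:
```python
from h import *
for n in("scene","top"):
    c=cap(n); P=c["P"]
    if n=="scene": save(c,"s3.png",(320,80,480,200),4)
    def reg(x,y,r,zl,zh): return P[(abs(P[...,0]-x)<r)&(abs(P[...,1]-y)<r)&(P[...,2]>zl)&(P[...,2]<zh)]
    Q=reg(533,377,60,160.5,170); r=cv2.minAreaRect(Q[:,:2].astype(np.float32)); print(n,"crown",len(Q),np.round(r[0],1),np.round(r[1],1),round(r[2],1),np.median(Q[:,2]))
    Q=P[(P[...,0]>350)&(P[...,0]<640)&(P[...,1]<-310)&(P[...,1]>-430)&(P[...,2]>9)&(P[...,2]<45)]
    r=cv2.minAreaRect(Q[:,:2].astype(np.float32)); print("lever",np.round(r[0],1),np.round(r[1],1),round(r[2],1))
    H=Q[(Q[:,2]>32)&(Q[:,0]<450)]; B=Q[(Q[:,2]>32)&(Q[:,0]>580)]
    for t,A in(("hub",H),("boss",B)): print(t,len(A),np.round(cv2.minEnclosingCircle(A[:,:2].astype(np.float32))[0],1),cv2.minEnclosingCircle(A[:,:2].astype(np.float32))[1])
    Q=P[(np.hypot(P[...,0]-534,P[...,1]+15)<16)&(P[...,2]>60)]
    print("shaft",len(Q),np.round(Q[:,:2].mean(0),1),(Q[:,:2].min(0)+Q[:,:2].max(0))/2)
```

```text
scene crown 236 [533.2 380.6] [ 38. 107.] 11.7 162.18508858499484
lever [ 489.7 -367.9] [ 61.6 261.1] 78.0
hub 214 [ 404.1 -355. ] 44.09147644042969
boss 61 [ 596.9 -405.7] 18.34613609313965
shaft 30 [534.3 -14.5] [533.97230911 -14.49000093]
top crown 188 [534.6 371. ] [ 37.4 106.1] 12.2 162.39197059618198
lever [ 486.2 -384.6] [ 58.3 259.9] 68.3
hub 174 [ 402.8 -351.3] 40.20655059814453
boss 33 [ 598.1 -408.6] 16.525278091430664
shaft 24 [534.3 -15.7] [534.51842881 -15.42176673]
```

View pics/s3.png

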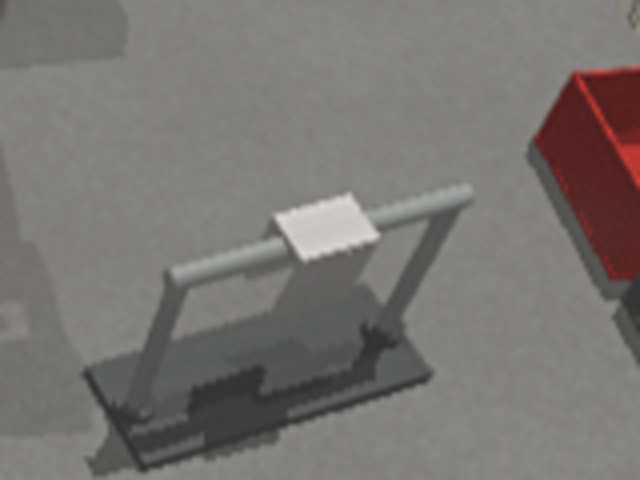

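The guard hangs squarely astride the middle of the bar (crop (327,225)). The lever is re-measured, with its balance point at about (452,-360) and its axis at -12.3°.

Emit:
play_rows:
  deltas:
    - [-0.084,-0.768,0,0,0,-0.804,1]
    - [-0.084,-0.768,0,0,0,-0.804,1]
    - [-0.084,-0.768,0,0,0,-0.804,1]
    - [-0.084,-0.768,0,0,0,-0.804,1]
    - [-0.084,-0.768,0,0,0,-0.804,1]
    - [-0.084,-0.768,0,0,0,-0.804,1]
    - [-0.084,-0.768,0,0,0,-0.804,1]
    - [-0.084,-0.768,0,0,0,-0.804,1]

```text
time_s: 9.48
eef_pos: [479.2, -115.6, 251.3]
ee_rot: [0.0, 0.975, 0.224, 0.0]
force: [0.5, 0.3, -0.4]
grip_width: 1.001
```

Emit:
play_rows:
  deltas:
    - [-0.084,-0.768,0,0,0,-0.804,1]
    - [-0.084,-0.768,0,0,0,-0.804,1]
    - [-0.084,-0.768,0,0,0,-0.804,1]
    - [-0.084,-0.768,0,0,0,-0.804,1]
    - [-0.084,-0.768,0,0,0,-0.804,1]
    - [-0.084,-0.768,0,0,0,-0.804,1]
    - [-0.084,-0.768,0,0,0,-0.804,1]
    - [-0.084,-0.768,0,0,0,-0.804,1]

```text
time_s: 10.15
eef_pos: [452.5, -361.4, 251.1]
ee_rot: [-0.0, 0.994, -0.11, 0.0]
force: [0.7, 0.5, -0.8]
grip_width: 0.998
```

Emit:
play_rows:
  deltas:
    - [0,0,0,0,0,0,1]
    - [0,0,0,0,0,0,1]
    - [0,0,0,0,0,0,1]

```text
time_s: 10.4
eef_pos: [452.8, -359.6, 250.9]
ee_rot: [-0.0, 0.994, -0.108, -0.0]
force: [-0.3, 0.5, -0.2]
grip_width: 1.002
```

Emit:
play_rows:
  deltas:
    - [0,0,-0.6,0,0,0,1]
    - [0,0,-0.9,0,0,0,1]
    - [0,0,-0.9,0,0,0,1]
    - [0,0,-0.9,0,0,0,1]
    - [0,0,-0.9,0,0,0,1]
    - [0,0,-0.8,0,0,0,1]
    - [0,0,-0.5,0,0,0,1]
    - [0,0,-0.3,0,0,0,1]

```text
time_s: 11.07
eef_pos: [452.4, -358.2, 16.8]
ee_rot: [-0.001, 0.994, -0.108, -0.001]
force: [-0.2, -0.2, 0.1]
grip_width: 1.001
```

Emit:
play_rows:
  deltas:
    - [0,0,-0.2,0,0,0,1]
    - [0,0,-0.12,0,0,0,1]
    - [0,0,0,0,0,0,1]
    - [0,0,0,0,0,0,1]

```text
time_s: 11.4
eef_pos: [453.0, -360.7, 7.2]
ee_rot: [0.001, 0.994, -0.109, 0.001]
force: [0.2, 0.1, 0.1]
grip_width: 0.998
```

Emit:
play_rows:
  deltas:
    - [0,0,0,0,0,0,-0.3]
    - [0,0,0,0,0,0,-0.6]
    - [0,0,0,0,0,0,-1]
    - [0,0,0,0,0,0,-1]
    - [0,0,0,0,0,0,-1]
    - [0,0,0,0,0,0,-1]
    - [0,0,0,0,0,0,-1]
    - [0,0,0,0,0,0,-1]
  squeeze: 90

```text
time_s: 12.07
eef_pos: [452.9, -361.6, 7.4]
ee_rot: [0.001, 0.994, -0.109, 0.001]
force: [-1.2, -1.5, 7.1]
grip_width: 0.189
```

Emit:
play_rows:
  deltas:
    - [0,0,0,0,0,0,-1]
    - [0,0,0,0,0,0,-1]
    - [0,0,0,0,0,0,-1]
    - [0,0,0,0,0,0,-1]

```text
time_s: 12.4
eef_pos: [452.9, -361.6, 7.4]
ee_rot: [0.001, 0.994, -0.109, 0.001]
force: [-1.0, -2.5, 7.7]
grip_width: 0.195
```

Emit:
play_rows:
  deltas:
    - [0,0,0.2,0,0,0,-1]
    - [0,0,0.4,0,0,0,-1]
    - [0,0,0.5,0,0,0,-1]
    - [0,0,0.6,0,0,0,-1]
    - [0,0,0.6,0,0,0,-1]
    - [0,0,0.5,0,0,0,-1]
    - [0,0,0.3,0,0,0,-1]
    - [0,0,0,0,0,0,-1]

```text
time_s: 13.07
eef_pos: [453.0, -360.7, 132.5]
ee_rot: [0.001, 0.994, -0.109, 0.001]
force: [0.6, -0.0, -4.6]
grip_width: 0.19
```

Emit:
play_rows:
  deltas:
    - [0,0,0,0,0,0,-1]
    - [0,0,0,0,0,0,-1]
    - [0,0,0,0,0,0,-1]
    - [0,0,0,0,0,0,-1]

```text
time_s: 13.4
eef_pos: [452.2, -360.0, 129.0]
ee_rot: [-0.001, 0.994, -0.109, -0.001]
force: [0.9, 0.6, -4.7]
grip_width: 0.192
```

```bash
cat > lev.py <<'E'
from h import *
s=sensors.sense(); e=np.array(s["eef_pos"]); print(e.round(1),s["ee_rot"],s["force"],s["grip_width"],s["time_s"])
def go(n,zl=-25,zh=45,f=None):
    c=cap(n); P=c["P"]; u=e[2]-7.4   # expected underside height
    if f: save(c,f)
    d=np.array([.977,-.213]); q=P[...,:2]-e[:2]; t=q@d; w=q@np.array([.213,.977])
    m=(abs(w)<45)&(P[...,2]>u+22)&(P[...,2]<u+50)
    for nm,lo,hi,r in(("hub",-97,-29,30),("boss",140,182,12)):
        Q=P[m&(t>lo)&(t<hi)]; Q=Q[Q[:,2]>u+15]
        z=np.median(Q[:,2]); Q=Q[abs(Q[:,2]-z)<5]
        b=cv2.minEnclosingCircle(Q[:,:2].astype(np.float32)); r=cv2.minAreaRect(Q[:,:2].astype(np.float32)); print(n,nm,len(Q),"circ",np.round(b[0],1),round(b[1],1),"rect",np.round(r[0],1),np.round(r[1],1),"ztop",z.round(1))
E
python3 - <<'E'
from lev import *
go("scene",f="s4.png"); go("top")
E
```

```text
[ 452.2 -360.   129. ] [-7.54385999e-04  9.94053633e-01 -1.08886237e-01 -7.70458672e-04] [ 0.90386874  0.61786454 -4.67253886] 0.1916331244487046 13.4
scene hub 79 circ [ 392.2 -341.1] 29.6 rect [ 392.7 -331.2] [36.3 59. ] ztop 155.4
scene boss 95 circ [ 602.2 -394.6] 15.2 rect [ 601.7 -396.6] [21.6 28.5] ztop 153.9
top hub 0 circ [0. 0.] 0.0 rect [0. 0.] [0. 0.] ztop nan
top boss 63 circ [ 602.4 -396.9] 16.0 rect [ 602.9 -398.6] [22.9 29.9] ztop 154.1
  return _methods._mean(a, axis=axis, dtype=dtype,
  ret = ret.dtype.type(ret / rcount)
```

View pics/s4.png

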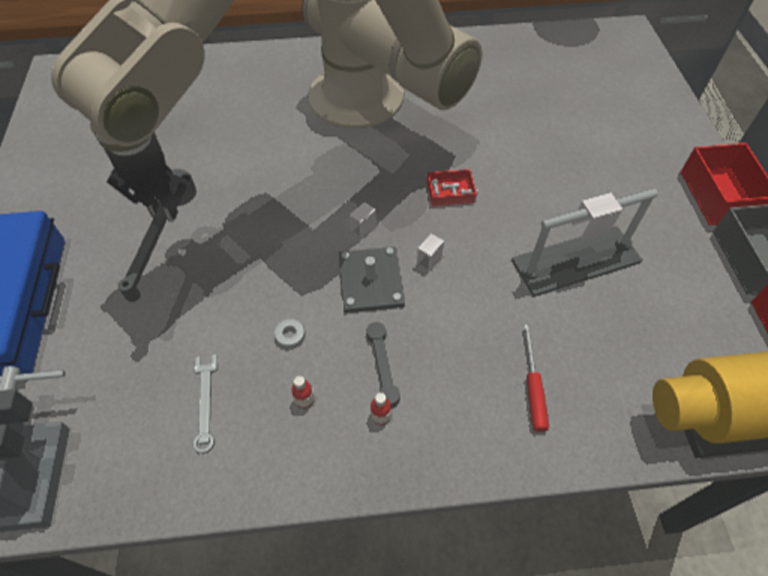

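The lever is held level, with its boss at (130,285) and its hub under the fingers at (175,190). The guard is still on the bar at (600,205). I carry the lever to the shaft at this height.

Emit:
play_rows:
  deltas:
    - [0.1,0.25,0,0,0,0,-1]
    - [0.2,0.45,0,0,0,0,-1]
    - [0.27,0.62,0,0,0,0,-1]
    - [0.3,0.7,0,0,0,0,-1]
    - [0.3,0.7,0,0,0,0,-1]
    - [0.3,0.7,0,0,0,0,-1]
    - [0.3,0.7,0,0,0,0,-1]
    - [0.3,0.7,0,0,0,0,-1]

```text
time_s: 14.17
eef_pos: [535.6, -165.4, 130.0]
ee_rot: [-0.0, 0.994, -0.109, -0.0]
force: [0.5, 0.3, -4.2]
grip_width: 0.19
```

Emit:
play_rows:
  deltas:
    - [0.3,0.7,0,0,0,0,-1]
    - [0.3,0.7,0,0,0,0,-1]
    - [0.3,0.7,0,0,0,0,-1]
    - [0.27,0.62,0,0,0,0,-1]
    - [0.2,0.45,0,0,0,0,-1]
    - [0.125,0.305,0,0,0,0,-1]
    - [0,0,0,0,0,0,-1]
    - [0,0,0,0,0,0,-1]

```text
time_s: 14.83
eef_pos: [594.9, -28.2, 129.9]
ee_rot: [0.0, 0.994, -0.108, -0.0]
force: [0.8, 0.3, -4.9]
grip_width: 0.192
```

Emit:
play_rows:
  deltas:
    - [0,0,-0.2,0,0,0,-1]
    - [0,0,-0.25,0,0,0,-1]
    - [0,0,-0.2,0,0,0,-1]
    - [0,0,0,0,0,0,-1]
    - [0,0,0,0,0,0,-1]
    - [0,0,0,0,0,0,-1]

```text
time_s: 15.33
eef_pos: [595.2, -28.9, 104.2]
ee_rot: [0.0, 0.994, -0.109, 0.0]
force: [-0.5, -0.4, -4.1]
grip_width: 0.193
```

Run:
```python
from h import *
s=sensors.sense(); e=np.array(s["eef_pos"]); print(e.round(1),s["ee_rot"],s["force"],s["grip_width"],s["time_s"],np.abs(s["dq"]).max())
for n in("scene","top"):
    c=cap(n); P=c["P"]; u=e[2]-7.4
    d=np.array([.977,-.213]); q=P[...,:2]-e[:2]; t=q@d; w=q@np.array([.213,.977])
    m=(P[...,2]>u+8)&(P[...,2]<u+45)
    for nm,k in(("hub",m&(t>-105)&(t<-20)&(abs(w)<40)),("armboss",m&(t>40)&(t<190)&(abs(w)<25))):
        print(n,nm,k.sum()); 
        if k.sum()<5: continue
        T,W,Z=t[k],w[k],P[...,2][k]
        print("  t",np.percentile(T,[0,2,98,100]).round(1),"w",np.percentile(W,[0,2,98,100]).round(1),"z pct",np.percentile(Z,[10,50,90]).round(1))
        if nm=="armboss":
            g=(T>45)&(T<135)&(Z>u+26); print("  arm line w=a t+b",np.polyfit(T[g],W[g],1).round(4)," slope z",np.polyfit(T[g],Z[g],1).round(4))
    v,uu=np.nonzero(m&(t>-105)&(t<190)&(abs(w)<40)); print(" px",uu.min(),uu.max(),v.min(),v.max())
    if n=="scene": save(c,"s5.png",(160,100,340,240),4)
    P2=P; Q=P2[(abs(P2[...,0]-533)<60)&(abs(P2[...,1]-377)<70)&(P2[...,2]>160.5)&(P2[...,2]<170)]; print(" crown",len(Q),Q.mean(0).round(1) if len(Q) else "")
```

```text
[595.2 -28.9 104.2] [ 1.88795321e-05  9.94030889e-01 -1.09098945e-01  1.10602044e-04] [-0.5047358  -0.44051057 -4.13462163] 0.19266885841543063 15.3333 0.007670512690365024
scene hub 30
  t [-56.3 -55.5 -21.4 -21.2] w [-11.6 -11.4  32.4  32.5] z pct [113.5 122.3 127.3]
scene armboss 458
  t [ 40.   41.8 167.6 169.3] w [-16.9 -13.5   7.4   8.8] z pct [120.3 126.8 130.4]
  arm line w=a t+b [-0.0403  1.693 ]  slope z [-1.000000e-03  1.268048e+02]
 px 226 258 163 244
 crown 212 [532.6 375.9 162.4]
top hub 14
  t [-32.5 -32.4 -25.5 -25.2] w [-5.8 -5.7 10.  10.1] z pct [123.5 126.6 128.7]
top armboss 155
  t [ 90.   92.6 166.5 167.8] w [-16.9 -15.4   4.6   5.4] z pct [123.  126.9 131.4]
  arm line w=a t+b [-0.0455  0.9665]  slope z [-1.110000e-02  1.279085e+02]
 px 269 291 137 200
 crown 188 [532.3 375.4 162.6]
```

View pics/s5.png

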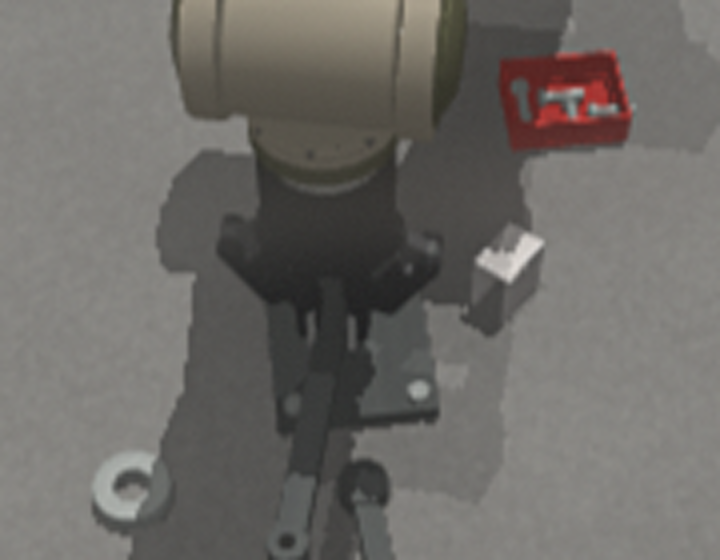

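The lever is level: its arm top slopes under 0.01 and its underside is at about 97, so 33 above the shaft end. The boss at crop (288,542) gives a lever yaw about 2.4° beyond the jaw's. That puts the hub about 2–3 mm to +y of the shaft axis. A small trim, then I settle.

Emit:
play_rows:
  deltas:
    - [-0.01,-0.05,-0.04,0,0,0,-1]
    - [0,0,0,0,0,0,-1]
    - [0,0,0,0,0,0,-1]
    - [0,0,0,0,0,0,-1]
    - [0,0,0,0,0,0,-1]
    - [0,0,0,0,0,0,-1]
    - [0,0,0,0,0,0,-1]
    - [0,0,0,0,0,0,-1]

```text
time_s: 16.1
eef_pos: [594.7, -30.5, 102.5]
ee_rot: [-0.0, 0.994, -0.109, 0.0]
force: [0.2, 0.2, -5.1]
grip_width: 0.187
```

Run:
```python
from h import *
s=sensors.sense(); print(s["eef_pos"],s["force"],s["grip_width"],s["time_s"],np.abs(s["dq"]).max()); print(order.finish_job())
```

```text
[594.69395052 -30.53206738 102.52602638] [ 0.21544885  0.24088628 -5.08808178] 0.1874909702722128 16.1 0.002987575071909066
the job is handed in; nothing more can be done
None
```

I draped the large guard over the middle of the stand's bar and let go of it. I then lifted the lever by its balance point and handed the job in at about 16 s, holding it over the shaft. No verdict is reported.

**Guard:** the last check put its crown top at 162 mm, within a few millimetres of the bar's middle, with the fingers well away.

**Lever:** its arm sloped by about 0.01 or less. Its underside was about 97 mm up, roughly 32 mm above the shaft end, and the arm was still with a steady load of about 5 N. The grip is within a couple of millimetres of the balance point.

**Less certain:** the gripper hid the hub in both views, so its position comes from the arm and boss. The lever sat about 2.4° off the jaws' yaw, which put the hub 2–3 mm to one side. I trimmed by about 2 mm and did not measure it again afterwards. I expect the hole within about 3 mm of the shaft axis, against the 10 mm allowed.

**Bystanders:** none was touched. I judged this from the pictures and did not measure their positions again.

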